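# Stamp two neighbouring sides of a tray marker

## Task

Stamp the light wooden tray marker (the block with the red and green painted edges, not the dark plain one) on its red and then its green side. Holding it upright by its post, down at worktop level, press the red side flat and centrally against the black pad of the sprung stamping bar until the bar gives by about a centimetre, but never to its stop; draw back so that the bar springs out again, turn the marker a quarter turn and press the green side the same way. Finally set it down upright on the worktop just in front of the bar, clear of it, let go, and leave the dark marker where it stands.

Things in the scene. Friction and masses are not known exactly. Their poses are not given: they have to be found in the camera images.
- tray_marker: Loose light-wood marker, 0.2 kg: block 60 x 60 mm, 45 mm high, with a square post 24 x 24 mm (sides parallel to the block's) up its middle from 45 to 105 mm height. Origin: centre of the underside, z up. Its +x side (30 mm out) has a red painted upper edge, its +y side (30 mm out) a green one, also seen from above. Starts upright, red side within 50 degrees of facing away from the robot.
- plain_marker: Loose dark-wood marker of the same shape and size without painted edges; a bystander, not to be moved. Origin: centre of its underside. The two markers stand left and right of the stamping bar, nearer the robot; which is where changes.
- pad_face (a point): Centre of the face of the black pad (110 x 22 mm, upright, centre 27 mm above the worktop) on the orange bar (124 mm wide, top at 42 mm); moves with the bar. x: level, into the pad, the way to press; y: level along the bar; z up. Behind it a fixed grey stand, 50 mm high, base from 32 mm behind the resting face. In front: bare worktop. Place and yaw (within 20 degrees of facing the robot) vary.
- stamp_bar (a joint): How far the sprung bar is pushed in along the pad's x, in m: 0 at rest (sprung out), stop at 0.024. The spring pushes back with about 1 N at the start and 3 N at 10 mm, and returns the bar when let go.

How it is judged:
On the way, in this order (a step that is already met when the one before it is completed fails the run):
1. the red side is pressed on the pad, flat within 10 degrees and within 25 mm of its middle, the marker upright and less than 15 mm above the worktop, and the bar has given by more than 6 mm (value of joint stamp_bar above 0.006 m and x of pad_face in the frame of tray_marker between 0.022 and 0.038 m and y of pad_face in the frame of tray_marker between -0.025 and 0.025 m and angle between the x axis of tray_marker and the x axis of pad_face, either way round below 0.18 rad and height (world z) of tray_marker below 0.015 m and angle between tray_marker's own z axis and vertical below 0.18 rad), for 0.1 s.
2. the marker is drawn back and the bar has sprung out again (value of joint stamp_bar below 0.002 m), for 0.1 s.
3. the green side is pressed on the pad, flat within 10 degrees and within 25 mm of its middle, the marker upright and less than 15 mm above the worktop, and the bar has given by more than 6 mm (value of joint stamp_bar above 0.006 m and y of pad_face in the frame of tray_marker between 0.022 and 0.038 m and x of pad_face in the frame of tray_marker between -0.025 and 0.025 m and angle between the y axis of tray_marker and the x axis of pad_face, either way round below 0.18 rad and height (world z) of tray_marker below 0.015 m and angle between tray_marker's own z axis and vertical below 0.18 rad), for 0.1 s.
At the end, for the whole second after the job is handed in: The tray marker stands upright (within 6 degrees), released and at rest on the worktop in front of the bar: its centre 33 to 200 mm before the pad face and within 120 mm either side of the pad's centre. The bar is sprung out to within 2 mm (height (world z) of tray_marker between -0.006 and 0.006 m and angle between tray_marker's own z axis and vertical below 0.1 rad and linear speed of tray_marker below 0.02 m/s and angular speed of tray_marker below 0.2 rad/s and value of joint stamp_bar below 0.002 m and x of tray_marker in the frame of pad_face between -0.2 and -0.033 m and y of tray_marker in the frame of pad_face between -0.12 and 0.12 m); the robot touches nothing.
It fails at once if the stamping bar is pushed to its stop (more than 21 mm) (value of joint stamp_bar above 0.021 m).
It fails at once if the dark marker is moved by more than 15 mm (distance of plain_marker from where it was at the start of the episode above 0.015 m).
It fails at once if the tray marker is tipped by more than 30 degrees (angle between tray_marker's own z axis and vertical above 0.52 rad).
It also fails if it takes over 48 s, if anything falls off the work surface, if the arm or the gripper's body presses on something with over 40 N, if the wrist force passes 120 N, or if a joint passes its speed limit or range.

## Robot

A 7-joint arm with a two-finger parallel gripper is mounted at the origin on a cart in front of the work surface, level with it; the furniture and walls round the work are solid. World frame = base frame: x ahead of the robot, y to its left, z up, the work surface at z = 0. Lengths are in m, angles in rad, forces in N, time in s.
With the tool pointing down it reaches from about 0.425 to 0.95 m from the base axis. Payload 4.7 kg.
Tool frame: the origin (TCP) lies at the very end of the fingers, on their centre line; the grasp point (between the pads) lies 19 mm behind it; y points along the fingers, z is the direction in which the jaws open and shut, and the axes are right-handed (so a half turn about y gives the same grasp; the last joint's range is limited). The gripper opens to 85 mm and grips with 20 to 120 N. Pads are 22 mm wide; open, the fingers measure 114 mm over their backs; the gripper's body (76 mm by 85 mm) begins 54 mm behind the grasp point. The pads swing forward as they close: fully open they stand 13 mm farther back than shut.
Start: joints at [-1.183, 0.469, -0.049, 1.532, 0.024, 1.141, -0.082], TCP at [0.273, 0.617, 0.231] pointing down, gripper open.
Joint ranges: [-2.59, 2.59], [-0.33, 1.99], [-1.39, 1.29], [0.1, 2.45], [-1.04, 4.18], [0.21, 1.99], [-2.66, 2.66]. Speed limits (rad/s): [2.57, 2.57, 3.14, 3.14, 3.14, 3.14, 3.14].

## Interface

Orientations are given as a unit quaternion [w, x, y, z].
In Python, from station import bot gives the robot as it stands.
- The arm moves only by the tool send_rows, never from a script. Its arguments are lists of equal length, an entry for each row: "slide": the shift along the tool's x, y, z in mm, a list of three; "angular": the turn, a rotation vector about the tool's x, y, z in rad, a list of three; "hand": the opening, from 0 (shut) to 1 (fully open). In form: {"slide": [[dx, dy, dz], ...], "angular": [[rx, ry, rz], ...], "hand": [hand, ...]}. A call has 1 to 5 rows; each row shifts and turns the pose as measured when the row begins, along the tool's axes as they then stand; what a row does not reach is not made up. A row lasts 1/12 s, in which the tool goes at most 41.7 mm and 7.16 degrees, less where a joint would pass 70% of its speed; a pose out of reach is approached as far as the arm can. A call is refused whole if a number of a shift passes 41.7 or a number of a turn 0.125, either way. A call with a gripper value outside its range is refused whole. The fingers move at their own pace and stop on an object; the grip force is fixed at half the most. Time passes only in rows, so rows that do not move let the fingers close. It gives the time, the measured TCP pose, the force and the opening at its end, in the units of the state.
- bot.observe(): the state, without advancing time (a new reading comes with each control period).
- bot.grab_frame(name): name is "side" or "top"; returns a dict with "color" (384x512x3 uint8, red, green, blue), "depth" (384x512 float32, m along the optical axis (not along the pixel's ray), 0 where there is no reading), "camera_matrix" (3x3 intrinsics, pixels), "rvec" (rotation vector, rad) and "tvec" (3), from world to camera coordinates, as OpenCV has them. Camera axes: x right, y down, z forward; pixel columns grow to the right and rows downward; lengths in m; the calibration is good to about 2 mm. A picture is of the moment at which its call begins.
- bot.sign_off(): hands the job in, once; it reports no verdict.
Trained networks look in a picture, given as the dict that the camera call returned (one of the last four; its "shot" number tells which), for a name from the list of things; names that differ only in an ending like _2 or _b are one class to them, and where a whole thing is asked for, a point or a joint stands for the part that bears it (a point fixed in the world has none). Each returns a list of dicts, best first, with "conf" (0 to 1); they miss things now and then, are a little off and sometimes report something else, mostly with a low value. They report only what shows in the picture. A call takes as long as a camera call.
- bot.recognise(picture, thing): "centre" ([column, row] in pixels, amid what is visible of it).
- bot.pinpoint(picture, thing): "centre" ([column, row] in pixels: a listed point, or the origin of a listed thing).
The state is a dict: "time_s": time; "q": joint angles; "dq": joint speeds; "effort": joint torques, N m; "position": TCP position; "tcp_rot": TCP orientation; "force": force on the tool from outside, world axes, zero at the start; "ft_torque": the same for the moment, N m; "gripper_width": finger opening in m.
Only numpy, scipy, OpenCV 4.12 (cv2) and the standard library are available. Lean on these libraries where they do the work, as an engineer would, in place of code of your own. Each camera call takes 0.05 s, during which the arm holds its last target.

## Working session

There is one attempt and no reset: what is moved stays moved. The work goes in short steps, Python scripts to look and compute and a tool call to move; the robot and the scene stay as the last step left them, time stands still between calls to the robot, and variables do not carry over. Pictures are saved under pics/ and viewed, and the job is handed in when it is done.

Besides the shell and the picture viewer there is one more tool, called after "Call:" by a JSON object that holds its "op" and its "data". send_rows: Moves the arm, as the interface text tells. Its arguments: {"type":"object","properties":{"slide":{"type":"array"},"angular":{"type":"array"},"hand":{"type":"array"}},"required":["slide","angular","hand"]}

```bash
ls; mkdir -p pics; python3 - <<'E'
from station import bot
import cv2,pickle
s=bot.observe(); print(s)
for n in("side","top"):
    f=bot.grab_frame(n); cv2.imwrite(f"pics/{n}0.png",f["color"][:,:,::-1]); pickle.dump(f,open(f"{n}0.pkl","wb"))
    for t in("tray_marker","plain_marker","pad_face","stamp_bar"):
        print(n,t,bot.pinpoint(f,t)[:3] if t!="stamp_bar" else "",bot.recognise(f,t)[:3])
    print(f["camera_matrix"],f["rvec"],f["tvec"])
E
```

```text
pics
{'time_s': 0.0, 'q': array([-1.18288657,  0.46942922, -0.04859333,  1.53370551,  0.02405665,
        1.14097582, -0.08231283]), 'dq': array([-0.0009113 ,  0.00117979, -0.0013942 , -0.00036825, -0.00125963,
       -0.00079264, -0.00076864]), 'effort': array([-3.15063189e-04, -5.10296595e+01, -4.67470160e-02, -2.37716442e+01,
        1.06317003e-02,  7.34504603e-03,  4.70312557e-06]), 'position': array([0.27301383, 0.61668403, 0.23026473]), 'tcp_rot': array([-0.69113479,  0.69247757, -0.14643053,  0.14616983]), 'force': array([-0.11726035, -0.20929139,  0.11956018]), 'ft_torque': array([ 0.0024529 , -0.00136169,  0.0100032 ]), 'gripper_width': 0.08574154212575569}
side tray_marker [{'centre': [313.7, 280.9], 'conf': 0.85}] [{'centre': [314.0, 270.4], 'conf': 0.93}]
side plain_marker [{'centre': [188.9, 164.1], 'conf': 0.6}] [{'centre': [187.7, 152.4], 'conf': 0.58}]
side pad_face [{'centre': [260.2, 187.1], 'conf': 0.7}] [{'centre': [266.7, 184.2], 'conf': 0.85}]
side stamp_bar  [{'centre': [266.2, 183.8], 'conf': 0.72}]
[[403.77754181   0.         258.70457333]
 [  0.         403.77754181 188.74285753]
 [  0.           0.           1.        ]] [ 2.13242197 -0.68421501  0.32174428] [-0.43527563  0.22506613  0.69505799]
top tray_marker [{'centre': [344.8, 214.3], 'conf': 0.63}] [{'centre': [347.3, 211.4], 'conf': 0.76}]
top plain_marker [{'centre': [131.9, 217.1], 'conf': 0.67}] [{'centre': [129.6, 216.5], 'conf': 0.83}]
top pad_face [{'centre': [225.7, 182.2], 'conf': 0.86}] [{'centre': [227.9, 176.0], 'conf': 0.57}]
top stamp_bar  [{'centre': [223.3, 176.1], 'conf': 0.93}]
[[493.4012246    0.         248.51809521]
 [  0.         493.4012246  193.40466646]
 [  0.           0.           1.        ]] [ 2.11364323 -2.12116311  0.21826252] [-0.0200801   0.52377086  1.04341639]
```

View pics/side0.png

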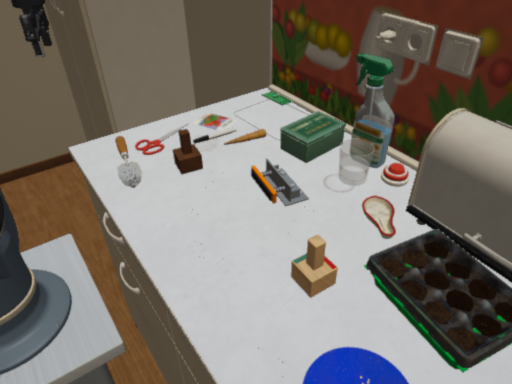

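View pics/top0.png

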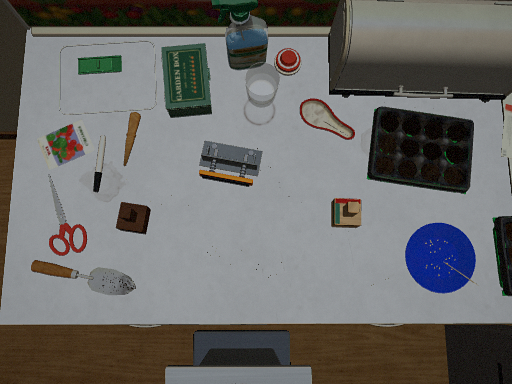

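```bash
cat >h.py <<'E'
import numpy as np,cv2,pickle
def cloud(f):
    K=f["camera_matrix"];d=f["depth"];R,_=cv2.Rodrigues(np.array(f["rvec"],float));t=np.array(f["tvec"]).ravel()
    v,u=np.mgrid[:d.shape[0],:d.shape[1]]
    p=np.stack([(u-K[0,2])/K[0,0]*d,(v-K[1,2])/K[1,1]*d,d],-1)
    w=(p-t)@R
    w[d==0]=np.nan
    return w
def ray(f,uv,z):
    K=f["camera_matrix"];R,_=cv2.Rodrigues(np.array(f["rvec"],float));t=np.array(f["tvec"]).ravel()
    r=R.T@np.array([(uv[0]-K[0,2])/K[0,0],(uv[1]-K[1,2])/K[1,1],1]);c=-R.T@t
    return c+r*(z-c[2])/r[2]
def proj(f,P):
    return cv2.projectPoints(np.array(P,float).reshape(-1,3),np.array(f["rvec"],float),np.array(f["tvec"],float),f["camera_matrix"],None)[0][:,0]
E
python3 - <<'E'
from h import *
for n in("side","top"):
    f=pickle.load(open(n+"0.pkl","rb"));w=cloud(f);hsv=cv2.cvtColor(f["color"],cv2.COLOR_RGB2HSV)
    H,S,V=[hsv[...,i].astype(int) for i in range(3)]
    if n=="side":
        for nm,uv,z in(("tray",(313.7,280.9),0),("plain",(188.9,164.1),0),("pad",(260.2,187.1),.027)): print(nm,ray(f,uv,z))
    else:
        for nm,uv,z in(("tray",(344.8,214.3),0),("plain",(131.9,217.1),0),("pad",(225.7,182.2),.027)): print(nm,ray(f,uv,z))
    wk=(w[...,2]>.005)&(w[...,2]<.2)
    for nm,m in(("red",((H<6)|(H>174))&(S>140)&(V>60)&wk),("green",(H>45)&(H<85)&(S>90)&wk),("orange",(H>7)&(H<20)&(S>170)&wk)):
        k=m.astype(np.uint8);nn,l,st,c=cv2.connectedComponentsWithStats(k)
        for i in range(1,nn):
            if st[i,4]>15:
                P=w[l==i];print(n,nm,c[i],st[i,4],np.nanmean(P,0),np.nanmin(P,0),np.nanmax(P,0))
E
```

```text
tray [ 0.48476302 -0.24596567  0.        ]
plain [0.47858696 0.24482711 0.        ]
pad [0.55207658 0.02076625 0.027     ]
side red [279.5862069   64.13793103] 29 [0.95450093 0.47215589 0.09850945] [0.95154646 0.45534096 0.08458377] [0.95766033 0.48856417 0.10951138]
side red [308.9         79.52105263] 190 [0.9543726  0.32021171 0.09316924] [0.95046154 0.25425876 0.0530134 ] [0.95836876 0.38975128 0.11866041]
side red [342.60526316  90.42105263] 38 [0.95435432 0.17198015 0.10807958] [0.95037384 0.15248854 0.10033907] [0.95851373 0.19252131 0.11522941]
side red [323.5106383   95.10638298] 47 [0.9546251  0.24855171 0.06595036] [0.95114011 0.23442207 0.05150153] [0.95819157 0.26260482 0.07940601]
side red [357.44444444  98.26388889] 72 [0.95417842 0.11278211 0.10533614] [0.95022427 0.08894755 0.09253867] [0.957389   0.13511913 0.11652915]
side red [403.89189189 115.89189189] 37 [ 0.95401326 -0.04595849  0.11533604] [ 0.95031174 -0.06093857  0.10133434] [ 0.95781912 -0.0358671   0.1289582 ]
side red [419.89411765 127.15294118] 170 [ 0.95418193 -0.09694806  0.10536457] [ 0.94815461 -0.12
[... 14759 characters left out ...]
.4733534  0.22725894 0.09696991] [0.46681416 0.22502941 0.08175422] [0.48109844 0.23016656 0.10618502]
top orange [130.05555556 221.05555556] 18 [0.46074977 0.23544366 0.06489814] [0.45700586 0.22886388 0.04442659] [0.46371055 0.24360752 0.1043392 ]
top orange [508.47368421 226.57894737] 19 [ 0.4487062  -0.5973464   0.04409113] [ 0.4434674  -0.60350042  0.03910957] [ 0.4551594  -0.59177482  0.04954406]
top orange [138.96428571 229.78571429] 28 [0.44500543 0.22092346 0.03924845] [0.44134383 0.21140302 0.010279  ] [0.4504887  0.23709327 0.04934918]
top orange [ 50.25386997 268.53869969] 323 [0.36151348 0.41642002 0.02470784] [0.34513421 0.37110271 0.01593974] [0.38073106 0.46053792 0.03295543]
```

Side view: the tray marker is at (314,271), with a green edge at (300,259) and a red one at (329,263). The dark marker is at (188,153) and the orange bar at (265,184). Top view: the tray marker is at (347,212), the dark one at (133,217) and the bar at (226,177). Next I'll fit the poses.

```bash
python3 - <<'E'
from h import *
np.set_printoptions(precision=4,suppress=True)
for n in("side","top"):
    f=pickle.load(open(n+"0.pkl","rb"));w=cloud(f);hsv=cv2.cvtColor(f["color"],cv2.COLOR_RGB2HSV)
    H,S,V=[hsv[...,i].astype(int) for i in range(3)]
    wf=w.reshape(-1,3)
    for nm,c in(("tray",(.485,-.245)),("plain",(.479,.245))):
        near=np.hypot(wf[:,0]-c[0],wf[:,1]-c[1])<.06
        for zz in((.038,.052),(.098,.115)):
            P=wf[near&(wf[:,2]>zz[0])&(wf[:,2]<zz[1])]
            print(n,nm,zz,len(P),cv2.minAreaRect(P[:,:2].astype(np.float32)*1000))
    m=(H>7)&(H<20)&(S>170)&(np.abs(w[...,0]-.565)<.04)&(np.abs(w[...,1]-.03)<.09)&(w[...,2]>.035)&(w[...,2]<.05)
    P=w[m]; print(n,"bar",len(P),cv2.minAreaRect(P[:,:2].astype(np.float32)*1000), cv2.fitLine(P[:,:2].astype(np.float32),cv2.DIST_HUBER,0,.01,.01).ravel())
    # red edge line
    R=(((H<6)|(H>174))&(S>140)&(np.hypot(w[...,0]-.485,w[...,1]+.245)<.05)); P=w[R];print("red",cv2.fitLine(P[:,:2].astype(np.float32),cv2.DIST_HUBER,0,.01,.01).ravel())
    G=((H>45)&(H<85)&(S>90)&(np.hypot(w[...,0]-.485,w[...,1]+.245)<.05)); P=w[G];print("green",cv2.fitLine(P[:,:2].astype(np.float32),cv2.DIST_HUBER,0,.01,.01).ravel())
    # black pad
    blk=(V<45)&(np.abs(w[...,0]-.555)<.04)&(np.abs(w[...,1]-.03)<.09)&(w[...,2]>.012)&(w[...,2]<.04)
    P=w[blk];print("blk",len(P), cv2.minAreaRect(P[:,:2].astype(np.float32)*1000) if len(P)>3 else"")
    c=f["color"];u,v=(262,186) if n=="side" else (226,177)
    a=cv2.resize(c[v-40:v+40,u-50:u+50],None,fx=6,fy=6,interpolation=cv2.INTER_CUBIC);cv2.imwrite(f"pics/{n}bar.png",a[:,:,::-1])
E
```

```text
side tray (0.038, 0.052) 683 ((483.5345458984375, -244.07644653320312), (60.75139617919922, 62.1202392578125), 87.66838836669922)
side tray (0.098, 0.115) 179 ((482.5611877441406, -244.60572814941406), (23.906389236450195, 24.83966636657715), 87.5611343383789)
side plain (0.038, 0.052) 288 ((472.46844482421875, 235.60910034179688), (63.8151741027832, 60.23325729370117), 80.84105682373047)
side plain (0.098, 0.115) 72 ((472.11578369140625, 234.7755889892578), (21.86778450012207, 26.454425811767578), 68.5198745727539)
side bar 148 ((563.7610473632812, 25.3389892578125), (118.65776824951172, 10.15428638458252), 78.3163833618164) [0.1837 0.983  0.5591 0.0076]
red [ 0.0886  0.9961  0.5063 -0.2573]
green [ 0.9998  0.0202  0.4734 -0.2198]
blk 113 ((556.3081665039062, 25.036975860595703), (103.31473541259766, 3.7184388637542725), 79.32640075683594)
top tray (0.038, 0.052) 517 ((484.1377868652344, -240.8914031982422), (58.97854232788086, 61.05366134643555), 87.6092300415039)
top tray (0.098, 0.115) 130 ((483.3617858886719, -241.25341796875), (22.853885650634766, 22.992923736572266), 87.01353454589844)
top plain (0.038, 0.052) 524 ((473.9346923828125, 238.03814697265625), (60.56536102294922, 60.5015754699707), 81.38324737548828)
top plain (0.098, 0.115) 132 ((473.56231689453125, 238.21585083007812), (24.86174774169922, 23.526103973388672), 84.22791290283203)
top bar 224 ((565.6520385742188, 30.07656478881836), (122.82133483886719, 10.692519187927246), 79.16541290283203) [0.1848 0.9828 0.564  0.0209]
red [ 0.0084  1.      0.509  -0.2465]
green [ 0.9998 -0.0199  0.4814 -0.218 ]
blk 182 ((577.9755249023438, 24.8653564453125), (123.43621826171875, 46.36193084716797), 80.72109985351562)
```

```bash
python3 - <<'E'
import cv2,numpy as np
a=cv2.imread("pics/sidebar.png");b=cv2.imread("pics/topbar.png")
cv2.imwrite("pics/bars.png",cv2.resize(np.vstack([a,b]),(375,600)))
E
```

```text
(no output)
```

View pics/bars.png

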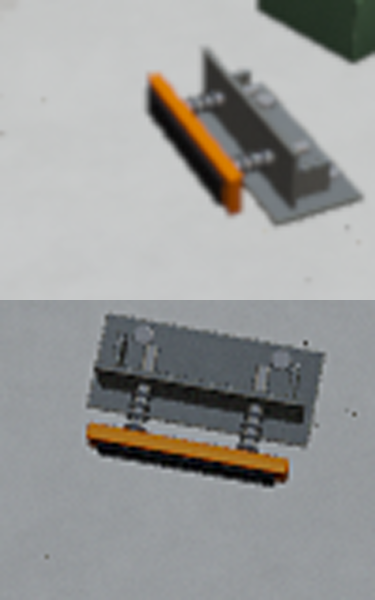

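```bash
cat >>h.py <<'E'
from scipy.spatial.transform import Rotation as Rn
def Rt(s):
    q=s["tcp_rot"];return Rn.from_quat([q[1],q[2],q[3],q[0]])
def yawz(s):
    z=Rt(s).as_matrix()[:,2];return np.arctan2(z[1],z[0])
def plan(s,target,yaw):
    """target TCP xyz; yaw of tool z (mod pi), tool y down"""
    R=Rt(s);c=yawz(s);d=(yaw-c+np.pi/2)%np.pi-np.pi/2
    y=c+d
    z=np.array([np.cos(y),np.sin(y),0]);yy=np.array([0,0,-1.]);x=np.cross(yy,z)
    G=Rn.from_matrix(np.stack([x,yy,z],1))
    rv=(R.inv()*G).as_rotvec(); dl=R.inv().apply(np.array(target)-s["position"])*1000
    print("t",round(s["time_s"],2),"pos",np.round(s["position"],4),"yawdeg",round(np.degrees(c),2),"w",round(s["gripper_width"],4),"F",np.round(s["force"],1),"q",np.round(s["q"],2))
    print("slide mm",np.round(dl,1),"|",round(np.linalg.norm(dl),1),"rot",np.round(rv,4))
def go(x,y,z,yawdeg):
    from station import bot
    plan(bot.observe(),(x,y,z),np.radians(yawdeg))
E
python3 -c "
from h import *
from station import bot
s=bot.observe();print(Rt(s).as_matrix())
go(.46,.15,.22,-2.4+90)
go(.4835,-.243,.2,-2.4+90)
go(.4835,-.243,.2,-2.4)"
```

```text
[[ 9.14413896e-01  1.77163783e-05  4.04780466e-01]
 [-4.04780462e-01  1.90825885e-04  9.14413879e-01]
 [-6.10424886e-05 -9.99999982e-01  1.81665085e-04]]
t 0.8 pos [0.2732 0.6173 0.2314] yawdeg 66.12 w 0.0854 F [ 0.4  0.6 -0.5] q [-1.18  0.47 -0.05  1.53  0.02  1.14 -0.08]
slide mm [ 359.9   11.3 -351.7] | 503.4 rot [-2.000e-04 -3.749e-01 -0.000e+00]
t 0.8 pos [0.2732 0.6173 0.2314] yawdeg 66.12 w 0.0854 F [ 0.4  0.6 -0.5] q [-1.18  0.47 -0.05  1.53  0.02  1.14 -0.08]
slide mm [ 540.5   31.2 -701.5] | 886.2 rot [-2.000e-04 -3.749e-01 -0.000e+00]
t 0.8 pos [0.2732 0.6173 0.2314] yawdeg 66.12 w 0.0854 F [ 0.4  0.6 -0.5] q [-1.18  0.47 -0.05  1.53  0.02  1.14 -0.08]
slide mm [ 540.5   31.2 -701.5] | 886.2 rot [-1.0000e-04  1.1959e+00 -2.0000e-04]
```

Call:
{"op": "send_rows", "data": {"slide": [[29,1,-28],[29,1,-28],[29,1,-28],[29,1,-28],[29,1,-28]], "angular": [[0,0,0],[0,0,0],[0,0,0],[0,0,0],[0,0,0]], "hand": [1,1,1,1,1]}}

```text
time_s: 1.22
position: [0.3444, 0.435, 0.2239]
tcp_rot: [0.695, -0.691, 0.141, -0.138]
force: [0.5, 0.4, 0.2]
gripper_width: 0.0856
```

Call:
{"op": "send_rows", "data": {"slide": [[29,1,-28],[29,1,-28],[29,1,-28],[29,1,-28],[29,1,-28]], "angular": [[0,0,0],[0,0,0],[0,0,0],[0,0,0],[0,0,0]], "hand": [1,1,1,1,1]}}

```text
time_s: 1.63
position: [0.4254, 0.2427, 0.2185]
tcp_rot: [0.697, -0.69, 0.14, -0.138]
force: [1.5, 0.9, 0.0]
gripper_width: 0.0855
```

```bash
python3 -c "
from h import *
go(.46,.15,.22,-2.4)
go(.4835,-.243,.2,-2.4)"
```

```text
t 1.63 pos [0.4254 0.2427 0.2185] yawdeg 67.33 w 0.0855 F [1.5 0.9 0. ] q [-0.68  0.18  0.09  1.98 -0.03  0.98  0.6 ]
slide mm [ 67.6  -2.5 -72.2] | 98.9 rot [-0.0049  1.217  -0.0098]
t 1.63 pos [0.4254 0.2427 0.2185] yawdeg 67.33 w 0.0855 F [1.5 0.9 0. ] q [-0.68  0.18  0.09  1.98 -0.03  0.98  0.6 ]
slide mm [ 240.9   13.4 -425.9] | 489.5 rot [-0.0049  1.217  -0.0098]
```

Call:
{"op": "send_rows", "data": {"slide": [[20,0,-35],[24,0,-32],[27,0,-29],[31,0,-26],[33,0,-22]], "angular": [[0,0.12,0],[0,0.12,0],[0,0.12,0],[0,0.12,0],[0,0.12,0]], "hand": [1,1,1,1,1]}}

```text
time_s: 2.05
position: [0.4498, 0.0358, 0.2181]
tcp_rot: [0.622, -0.612, 0.346, -0.344]
force: [0.3, -0.9, 0.3]
gripper_width: 0.0854
```

```bash
python3 -c "
from h import *
go(.4835,-.243,.2,-2.4)"
```

```text
t 2.05 pos [0.4498 0.0358 0.2181] yawdeg 31.59 w 0.0854 F [ 0.3 -0.9  0.3] q [-0.45  0.11  0.31  2.07 -0.06  0.96  0.44]
slide mm [ 255.3   14.6 -117.5] | 281.4 rot [-0.0087  0.5933 -0.0115]
```

Call:
{"op": "send_rows", "data": {"slide": [[37,2,-17],[38,2,-13],[40,2,-8],[40,2,-3],[40,2,1]], "angular": [[0,0.12,0],[0,0.12,0],[0,0.12,0],[0,0.12,0],[0,0.1,0]], "hand": [1,1,1,1,1]}}

```text
time_s: 2.47
position: [0.4698, -0.1713, 0.2083]
tcp_rot: [0.494, -0.479, 0.514, -0.513]
force: [1.0, 0.6, -0.3]
gripper_width: 0.0853
```

```bash
python3 -c "
from h import *
go(.4835,-.243,.2,-2.4)"
```

```text
t 2.47 pos [ 0.4698 -0.1713  0.2083] yawdeg -3.1 w 0.0853 F [ 1.   0.6 -0.3] q [-0.19  0.22  0.54  2.   -0.16  0.96  0.38]
slide mm [71.   7.4 17.4] | 73.5 rot [-0.0132 -0.0121 -0.016 ]
```

Call:
{"op": "send_rows", "data": {"slide": [[36,4,9],[35,4,8],[0,30,0],[0,20,0],[0,0,0]], "angular": [[-0.013,-0.012,-0.016],[0,0,0],[0,0,0],[0,0,0],[0,0,0]], "hand": [1,1,1,1,1]}}

```text
time_s: 2.88
position: [0.4838, -0.2606, 0.1513]
tcp_rot: [-0.484, 0.485, -0.511, 0.52]
force: [-1.2, 0.4, -0.2]
gripper_width: 0.0854
```

```bash
python3 -c "
from h import *
go(.4835,-.243,.055,-2.4)
from station import bot
f=bot.grab_frame('side');cv2.imwrite('pics/s1.png',f['color'][:,:,::-1])
"
```

```text
t 2.88 pos [ 0.4838 -0.2606  0.1513] yawdeg -3.53 w 0.0854 F [-1.2  0.4 -0.2] q [-0.02  0.38  0.55  1.95 -0.25  0.87  0.6 ]
slide mm [-18.6  96.1  -2.2] | 97.9 rot [-0.0084 -0.0197  0.0101]
```

View pics/s1.png

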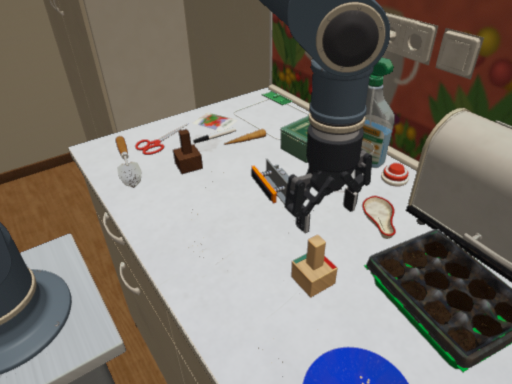

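The gripper is above the marker (post at (317,245)) with its jaws open along marker x. I'll correct the offset and descend.

Call:
{"op": "send_rows", "data": {"slide": [[-19,0,-2],[0,0,0],[0,0,0]], "angular": [[-0.008,-0.02,0.01],[0,0,0],[0,0,0]], "hand": [1,1,1]}}

```text
time_s: 3.18
position: [0.4848, -0.2392, 0.1549]
tcp_rot: [-0.492, 0.489, -0.508, 0.51]
force: [0.2, -0.9, 0.6]
gripper_width: 0.0855
```

```bash
python3 -c "
from h import *
go(.4835,-.243,.056,-2.4)
"
```

```text
t 3.18 pos [ 0.4848 -0.2392  0.1549] yawdeg -2.16 w 0.0855 F [ 0.2 -0.9  0.6] q [-0.05  0.36  0.54  1.96 -0.24  0.88  0.58]
slide mm [ 3.9 98.9 -1.6] | 99.0 rot [-0.0042  0.0041 -0.0009]
```

Call:
{"op": "send_rows", "data": {"slide": [[3,25,-1],[0,25,0],[0,20,0],[0,10,0],[0,0,0]], "angular": [[-0.004,0.004,0],[0,0,0],[0,0,0],[0,0,0],[0,0,0]], "hand": [1,1,1,1,1]}}

```text
time_s: 3.6
position: [0.4913, -0.2394, 0.0798]
tcp_rot: [-0.496, 0.488, -0.504, 0.512]
force: [0.6, -0.0, 1.2]
gripper_width: 0.0855
```

```bash
python3 -c "
from h import *
go(.4835,-.243,.056,-2.4)
"
```

```text
t 3.6 pos [ 0.4913 -0.2394  0.0798] yawdeg -1.85 w 0.0855 F [ 0.6 -0.   1.2] q [ 0.01  0.47  0.48  2.01 -0.34  0.71  0.66]
slide mm [ 3.9 23.6 -8.1] | 25.3 rot [-0.0165  0.0096  0.0002]
```

Call:
{"op": "send_rows", "data": {"slide": [[4,12,-8],[0,12,0],[0,0,0],[0,0,0]], "angular": [[-0.016,0.01,0],[0,0,0],[0,0,0],[0,0,0]], "hand": [1,1,1,1]}}

```text
time_s: 3.93
position: [0.485, -0.2439, 0.0566]
tcp_rot: [-0.49, 0.489, -0.509, 0.512]
force: [0.2, -0.1, 0.4]
gripper_width: 0.0855
```

```bash
python3 -c "
from h import *
go(.4835,-.243,.056,-2.4)
"
```

```text
t 3.93 pos [ 0.485  -0.2439  0.0566] yawdeg -2.41 w 0.0855 F [ 0.2 -0.1  0.4] q [ 0.03  0.51  0.47  2.03 -0.36  0.68  0.68]
slide mm [-0.9  0.6 -1.5] | 1.8 rot [-0.0043 -0.0002  0.0015]
```

Now close the gripper.

Call:
{"op": "send_rows", "data": {"slide": [[0,0,-1],[0,0,0],[0,0,0],[0,0,0],[0,0,0]], "angular": [[-0.004,0,0],[0,0,0],[0,0,0],[0,0,0],[0,0,0]], "hand": [0,0,0,0,0]}}

```text
time_s: 4.35
position: [0.4851, -0.2446, 0.0584]
tcp_rot: [-0.489, 0.489, -0.509, 0.512]
force: [-0.2, -0.6, 2.7]
gripper_width: 0.0256
```

Call:
{"op": "send_rows", "data": {"slide": [[0,0,0],[0,0,0],[0,0,0],[0,0,0]], "angular": [[0,0,0],[0,0,0],[0,0,0],[0,0,0]], "hand": [0,0,0,0]}}

```text
time_s: 4.68
position: [0.4849, -0.2445, 0.0584]
tcp_rot: [-0.489, 0.489, -0.509, 0.512]
force: [1.1, 0.8, -1.1]
gripper_width: 0.0235
```

```bash
cat >>h.py <<'E'
def trayfit(f,c,zoff=0):
    w=cloud(f).reshape(-1,3)
    P=w[(np.hypot(w[:,0]-c[0],w[:,1]-c[1])<.055)&(w[:,2]>.036+zoff)&(w[:,2]<.051+zoff)]
    r=cv2.minAreaRect(P[:,:2].astype(np.float32)*1000)
    print("tray top",len(P),r,"zmed",np.median(P[:,2]))
E
python3 -c "
from h import *
go(.4835,-.243,.056,-2.4)
from station import bot
for n in('side','top'):
    f=bot.grab_frame(n);cv2.imwrite('pics/%s2.png'%n,f['color'][:,:,::-1]);trayfit(f,(.4835,-.243));print(bot.pinpoint(f,'tray_marker')[:2])
"
```

```text
t 4.68 pos [ 0.4849 -0.2445  0.0584] yawdeg -2.42 w 0.0235 F [ 1.1  0.8 -1.1] q [ 0.03  0.51  0.47  2.02 -0.35  0.68  0.68]
slide mm [-1.5  2.4 -1.5] | 3.2 rot [-0.0031 -0.0003  0.0024]
tray top 680 ((483.5212707519531, -243.84938049316406), (60.621437072753906, 61.5051383972168), 87.70834350585938) zmed 0.04578085566795351
[{'centre': [311.7, 283.7], 'conf': 0.61}]
tray top 25 ((509.7037048339844, -215.12840270996094), (8.752432823181152, 17.616283416748047), 52.019588470458984) zmed 0.04540205543090752
[{'centre': [342.5, 212.0], 'conf': 0.42}]
```

View pics/side2.png

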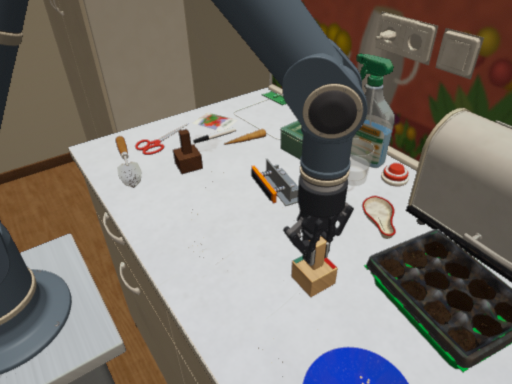

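The grip is good: width 23.5 mm, and the marker at (314,272) hasn't moved. Next I'll lift it and carry it to a point in front of the pad.

Call:
{"op": "send_rows", "data": {"slide": [[0,-12,0],[0,-12,0],[-38,0,0],[-40,0,0],[-40,0,0]], "angular": [[0,0,0],[0,0,0],[0,0.04,0],[0,0.05,0],[0,0.055,0]], "hand": [0,0,0,0,0]}}

```text
time_s: 5.3
position: [0.4941, -0.1365, 0.0861]
tcp_rot: [-0.443, 0.444, -0.547, 0.554]
force: [1.6, 0.3, -2.0]
gripper_width: 0.0233
```

Call:
{"op": "send_rows", "data": {"slide": [[-40,0,0],[-40,0,0],[-30,0,0],[-10,0,0],[0,0,0]], "angular": [[0,0,0],[0,0,0],[0,0,0],[0,0,0],[0,0,0]], "hand": [0,0,0,0,0]}}

```text
time_s: 5.72
position: [0.5195, -0.0068, 0.0884]
tcp_rot: [-0.445, 0.446, -0.546, 0.552]
force: [-1.1, -0.3, -2.2]
gripper_width: 0.0236
```

```bash
python3 -c "
from h import *
go(.476,.043,.075,-10.7)
"
```

```text
t 5.72 pos [ 0.5195 -0.0068  0.0884] yawdeg -11.85 w 0.0236 F [-1.1 -0.3 -2.2] q [-0.5   0.44  0.54  2.06 -0.32  0.72  0.04]
slide mm [-39.9  12.9 -52.9] | 67.5 rot [-0.0054 -0.02    0.0061]
```

Call:
{"op": "send_rows", "data": {"slide": [[0,0,-30],[-10,0,-25],[-30,5,0],[0,5,0],[0,0,0]], "angular": [[0,-0.02,0],[-0.005,0,0.006],[0,0,0],[0,0,0],[0,0,0]], "hand": [0,0,0,0,0]}}

```text
time_s: 6.13
position: [0.4721, 0.0371, 0.0796]
tcp_rot: [-0.45, 0.448, -0.545, 0.548]
force: [0.5, -1.7, -2.3]
gripper_width: 0.0233
```

```bash
python3 -c "
from h import *
go(.476,.043,.064,-10.7)
from station import bot
for n in('side','top'):
    f=bot.grab_frame(n);cv2.imwrite('pics/%s3.png'%n,f['color'][:,:,::-1]);trayfit(f,(.476,.043),.014);print(bot.pinpoint(f,'tray_marker')[:2],bot.pinpoint(f,'pad_face'))
"
```

```text
t 6.13 pos [0.4721 0.0371 0.0796] yawdeg -11.16 w 0.0233 F [ 0.5 -1.7 -2.3] q [-0.6   0.38  0.53  2.17 -0.31  0.66 -0.05]
slide mm [-6.6 15.6  2.7] | 17.2 rot [-0.0049 -0.0081  0.0017]
tray top 204 ((469.3732604980469, 30.1322021484375), (63.070011138916016, 60.40917205810547), 77.33968353271484) zmed 0.05823186295030386
[{'centre': [231.8, 201.4], 'conf': 0.95}] [{'centre': [261.5, 183.0], 'conf': 0.89}]
tray top 39 ((462.9840087890625, 6.319980621337891), (18.975805282592773, 59.941280364990234), 59.07973098754883) zmed 0.05830540593227804
[{'centre': [225.0, 219.5], 'conf': 0.48}] []
```

View pics/side3.png

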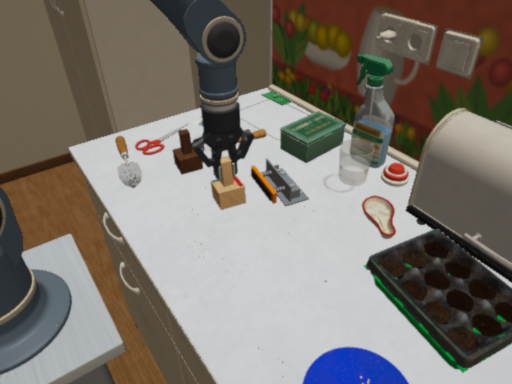

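View pics/top3.png

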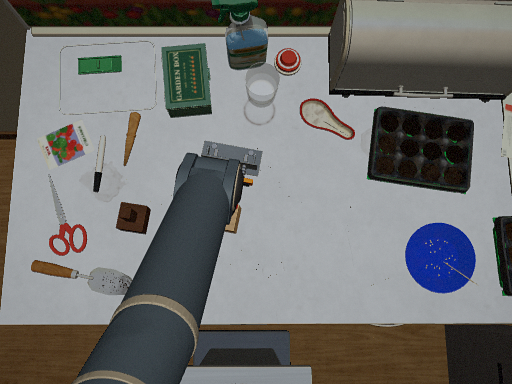

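The marker is held at (230,188) in the side view, in front of the bar, with its red edge facing the pad. I'll lower and centre it.

Call:
{"op": "send_rows", "data": {"slide": [[-9,8,0],[0,8,0],[0,0,0],[0,0,0]], "angular": [[-0.005,-0.008,0.002],[0,0,0],[0,0,0],[0,0,0]], "hand": [0,0,0,0]}}

```text
time_s: 6.77
position: [0.4766, 0.0463, 0.0628]
tcp_rot: [-0.452, 0.45, -0.544, 0.545]
force: [0.0, -0.2, -1.9]
gripper_width: 0.0232
```

```bash
cat >>h.py <<'E'
n=np.array([np.cos(np.radians(-10.7)),np.sin(np.radians(-10.7)),0]);py=np.array([-n[1],n[0],0])
F0=np.array([.5545,.0285,0])
def rel(nm=''):
    from station import bot
    s=bot.observe();d=s["position"]-F0
    tz=Rt(s).as_matrix()[:,1]
    print(nm,"t",round(s["time_s"],2),"along n %.1f lat %.1f z %.1f mm"%(d@n*1e3,d@py*1e3,d[2]*1e3),"yaw %.1f"%np.degrees(yawz(s)),"tilt",np.round(tz[:2],3),"Fn %.1f"%(np.array(s["force"])@n),np.round(s["force"],1),"w",round(s["gripper_width"],4),"q7",round(s["q"][6],2))
E
python3 -c "
from h import *
rel();go(.476,.043,.063,-10.7)
"
```

```text
t 6.77 along n -79.8 lat 3.1 z 62.8 mm yaw -10.8 tilt [0.003 0.001] Fn 0.1 [ 0.  -0.2 -1.9] w 0.0232 q7 -0.03
t 6.77 pos [0.4766 0.0463 0.0628] yawdeg -10.79 w 0.0232 F [ 0.  -0.2 -1.9] q [-0.59  0.42  0.5   2.17 -0.35  0.63 -0.03]
slide mm [ 3.4 -0.2  0. ] | 3.4 rot [-0.0027 -0.0016 -0.0018]
```

Call:
{"op": "send_rows", "data": {"slide": [[0,0,20],[0,0,16],[0,0,4],[0,0,0]], "angular": [[0,0,0],[0,0,0],[0,0,0],[0,0,0]], "hand": [0,0,0,0]}}

```text
time_s: 7.1
position: [0.5151, 0.0386, 0.0612]
tcp_rot: [0.451, -0.451, 0.545, -0.544]
force: [-0.2, 0.3, -2.6]
gripper_width: 0.0235
```

```bash
python3 -c "
from h import *
rel()
from station import bot
f=bot.grab_frame('side');c=f['color'][140:230,200:320];cv2.imwrite('pics/s4.png',cv2.resize(c,None,fx=6,fy=6,interpolation=cv2.INTER_CUBIC)[:,:,::-1])
"
```

```text
t 7.1 along n -40.6 lat 2.6 z 61.2 mm yaw -10.7 tilt [-0.002  0.001] Fn -0.2 [-0.2  0.3 -2.6] w 0.0235 q7 0.0
```

View pics/s4.png

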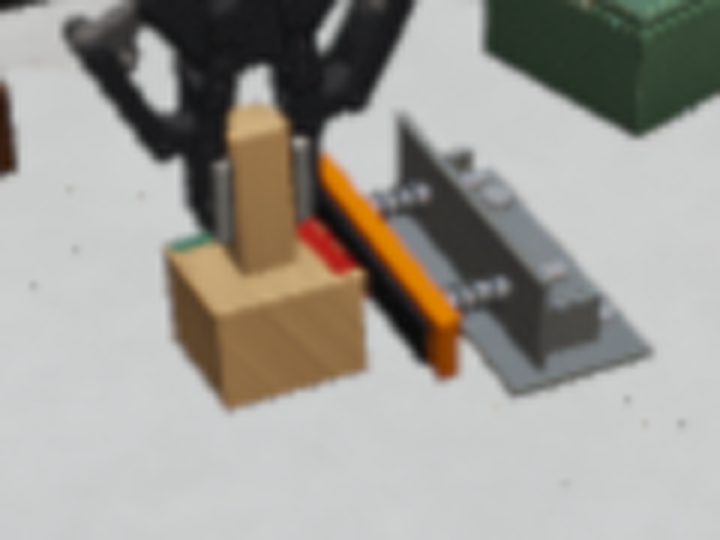

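The red face is parallel to the pad with a small gap. I'll check lateral centring numerically.

```bash
cat >>h.py <<'E'
def barfit(f,zr=(.035,.05)):
    w=cloud(f);H,S,V=[cv2.cvtColor(f["color"],cv2.COLOR_RGB2HSV)[...,i].astype(int) for i in range(3)]
    m=(H>7)&(H<20)&(S>190)&(np.abs(w[...,0]-.57)<.04)&(np.abs(w[...,1]-.03)<.09)&(w[...,2]>.03)&(w[...,2]<.052)
    P=w[m][:,:2]*1e3; c=F0[:2]*1e3
    print("bar n",np.percentile((P-c)@n[:2],[2,50,98]).round(1),"lat",np.percentile((P-c)@py[:2],[1,99]).round(1),len(P))
E
python3 -c "
from h import *
from station import bot
f0=pickle.load(open('side0.pkl','rb'));barfit(f0)
f=bot.grab_frame('side');barfit(f)
w=cloud(f).reshape(-1,3);d=w-F0
a,l=d@n,d@py
m=(w[:,2]>.043)&(w[:,2]<.055)&(a>-.075)&(a<-.002)&(abs(l)<.05)
print('block top n',np.percentile(a[m]*1e3,[2,98]).round(1),'lat',np.percentile(l[m]*1e3,[2,98]).round(1),m.sum(),np.median(w[m,2]))
m=(w[:,2]>.012)&(w[:,2]<.04)&(a>-.075)&(a<-.002)&(l<.0)&(l>-.05)
print('side face lat',np.percentile(l[m]*1e3,[10,50,90]).round(1),'n',np.percentile(a[m]*1e3,[2,98]).round(1))
"
```

```text
bar n [ 4.8  8.2 13.5] lat [-60.6  53.6] 147
bar n [ 4.8  7.9 13.4] lat [-60.2  53.7] 147
block top n [-71.8 -14.2] lat [-33.3  21.9] 351 0.05007137972112314
side face lat [-35.9 -33.7 -23.1] n [-72.3 -13.5]
```

Call:
{"op": "send_rows", "data": {"slide": [[-3,0,8],[0,0,8],[0,0,0],[0,0,0]], "angular": [[0,0,0],[0,0,0],[0,0,0],[0,0,0]], "hand": [0,0,0,0]}}

```text
time_s: 7.53
position: [0.52, 0.0394, 0.0615]
tcp_rot: [0.446, -0.457, 0.551, -0.537]
force: [0.0, 0.5, -1.9]
gripper_width: 0.0233
```

```bash
python3 -c "
from h import *
from station import bot
rel();f=bot.grab_frame('side');barfit(f);rel()
"
```

```text
t 7.53 along n -35.9 lat 4.3 z 61.5 mm yaw -10.6 tilt [-0.025  0.005] Fn -0.0 [ 0.   0.5 -1.9] w 0.0233 q7 0.01
bar n [ 4.8  8.2 13.7] lat [-60.   43.7] 137
 t 7.58 along n -35.8 lat 4.3 z 61.4 mm yaw -10.6 tilt [-0.024  0.005] Fn -0.1 [-0.2 -0.6 -1.9] w 0.0237 q7 0.01
```

```bash
python3 -c "
from h import *
from station import bot
s=bot.observe();print({k:np.round(s[k],3) for k in('q','dq','effort','ft_torque')})
for n_ in ('side','top'):
    f=bot.grab_frame(n_);cv2.imwrite('pics/%s5.png'%n_,f['color'][:,:,::-1])
"
```

```text
{'q': array([-0.534,  0.49 ,  0.493,  2.054, -0.361,  0.706,  0.008]), 'dq': array([ 0.001,  0.005, -0.001, -0.001, -0.001, -0.009,  0.001]), 'effort': array([ 4.6000e-02, -4.1009e+01,  5.8530e+00, -1.5934e+01,  2.2000e-02,
        1.2000e-01, -2.0000e-03]), 'ft_torque': array([ 0.051, -0.04 ,  0.027])}
```

View pics/side5.png

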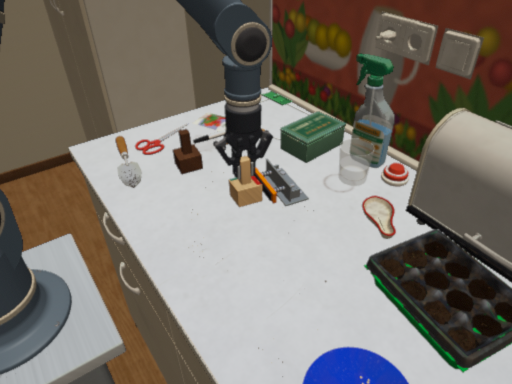

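```bash
python3 -c "
from h import *
p=F0-.020*n+.003*py
go(p[0],p[1],.062,-10.7)
"
```

```text
t 7.68 pos [0.5202 0.0394 0.0613] yawdeg -10.63 w 0.0233 F [-0.5 -0.9 -1.1] q [-0.53  0.49  0.49  2.05 -0.36  0.71  0.01]
slide mm [ 1.4 -1.1 15.7] | 15.8 rot [0.025  0.0012 0.0002]
```

Call:
{"op": "send_rows", "data": {"slide": [[0,-1,5],[0,0,3],[0,0,0],[0,0,0]], "angular": [[0.025,0.001,0],[0,0,0],[0,0,0],[0,0,0]], "hand": [0,0,0,0]}}

```text
time_s: 8.02
position: [0.5274, 0.0384, 0.0617]
tcp_rot: [0.451, -0.452, 0.544, -0.544]
force: [-0.9, -0.0, -1.9]
gripper_width: 0.0235
```

```bash
python3 -c "
from h import *
from station import bot
rel();f=bot.grab_frame('side');barfit(f)
p=F0-.020*n+.003*py
go(p[0],p[1],.062,-10.7)
"
```

```text
t 8.02 along n -28.4 lat 4.7 z 61.7 mm yaw -10.6 tilt [-0.001 -0.   ] Fn -0.9 [-0.9 -0.  -1.9] w 0.0235 q7 0.01
bar n [ 4.7  8.4 13.6] lat [-60.3  29.6] 119
t 8.07 pos [0.5276 0.0384 0.0617] yawdeg -10.64 w 0.0233 F [ 0.2  1.1 -1.6] q [-0.54  0.49  0.49  2.05 -0.36  0.68  0.01]
slide mm [ 1.8 -0.3  8.3] | 8.5 rot [0.0006 0.001  0.0004]
```

Call:
{"op": "send_rows", "data": {"slide": [[1,0,5],[0,0,2],[0,0,0]], "angular": [[0,0,0],[0,0,0],[0,0,0]], "hand": [0,0,0]}}

```text
time_s: 8.32
position: [0.5328, 0.0367, 0.0611]
tcp_rot: [0.45, -0.453, 0.546, -0.543]
force: [-1.1, 0.5, -0.3]
gripper_width: 0.0234
```

```bash
python3 -c "
from h import *
from station import bot
rel();f=bot.grab_frame('side');barfit(f)
p=F0-.020*n+.003*py
go(p[0],p[1],.062,-10.7)
"
```

```text
t 8.32 along n -22.8 lat 4.0 z 61.1 mm yaw -10.6 tilt [-0.006  0.001] Fn -1.2 [-1.1  0.5 -0.3] w 0.0234 q7 0.01
bar n [ 4.7 13.1 18.1] lat [-60.4  28.2] 115
t 8.37 pos [0.5327 0.0367 0.061 ] yawdeg -10.61 w 0.0234 F [-1.8  0.8 -0.9] q [-0.53  0.5   0.49  2.04 -0.36  0.69  0.01]
slide mm [ 1. -1.  3.] | 3.3 rot [0.0061 0.0015 0.0004]
```

The bar has given about 4.6 mm, so I need roughly 5 mm more.

Call:
{"op": "send_rows", "data": {"slide": [[0,-1,5],[0,0,1],[0,0,0],[0,0,0]], "angular": [[0.006,0,0],[0,0,0],[0,0,0],[0,0,0]], "hand": [0,0,0,0]}}

```text
time_s: 8.7
position: [0.5366, 0.0358, 0.0612]
tcp_rot: [0.45, -0.453, 0.545, -0.543]
force: [-3.3, 0.6, -1.0]
gripper_width: 0.0231
```

```bash
python3 -c "
from h import *
from station import bot
rel();f=bot.grab_frame('side');barfit(f);rel()
c=f['color'][140:230,200:320];cv2.imwrite('pics/s6.png',cv2.resize(c,None,fx=6,fy=6,interpolation=cv2.INTER_CUBIC)[:,:,::-1])
w=cloud(f).reshape(-1,3);d=w-F0
a,l=d@n,d@py
m=(w[:,2]>.043)&(w[:,2]<.055)&(a>-.065)&(a<.01)&(abs(l)<.05)
print('block top n',np.percentile(a[m]*1e3,[2,98]).round(1),'lat',np.percentile(l[m]*1e3,[2,98]).round(1),m.sum(),np.median(w[m,2]))
"
```

```text
t 8.7 along n -18.9 lat 3.9 z 61.2 mm yaw -10.6 tilt [-0.005  0.   ] Fn -3.4 [-3.3  0.6 -1. ] w 0.0231 q7 0.02
bar n [ 9.1 17.3 22.7] lat [-59.8  28.8] 117
 t 8.75 along n -18.9 lat 3.8 z 61.2 mm yaw -10.6 tilt [-0.005  0.   ] Fn -3.1 [-2.9  0.9 -0.8] w 0.0232 q7 0.02
block top n [-49.9   8.4] lat [-32.   25.7] 342 0.050294337377755766
```

View pics/s6.png

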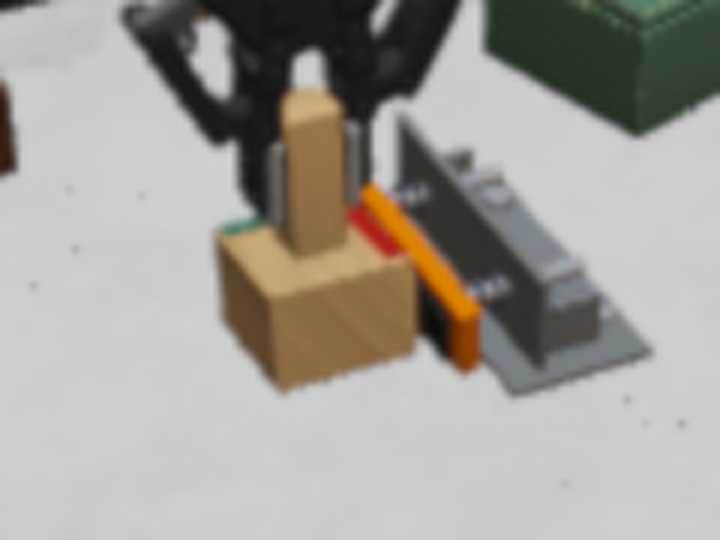

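Step 1 looks met: the bar has given about 9 mm at 3.1 N, and the red face is flat on the pad. Now I'll draw back.

Call:
{"op": "send_rows", "data": {"slide": [[0,0,-25],[0,0,-25],[0,0,-20],[0,0,-5],[0,0,0]], "angular": [[0,0,0],[0,0,0],[0,0,0],[0,0,0],[0,0,0]], "hand": [0,0,0,0,0]}}

```text
time_s: 9.17
position: [0.4675, 0.0483, 0.0626]
tcp_rot: [-0.453, 0.449, -0.541, 0.547]
force: [0.4, -0.4, -2.0]
gripper_width: 0.0237
```

```bash
python3 -c "
from h import *
from station import bot
rel();f=bot.grab_frame('side');barfit(f)
p=F0-.085*n+.003*py
go(p[0],p[1],.065,-10.7)
"
```

```text
t 9.17 along n -89.2 lat 3.3 z 62.6 mm yaw -10.7 tilt [ 0.01  -0.002] Fn 0.4 [ 0.4 -0.4 -2. ] w 0.0237 q7 -0.04
bar n [ 5.   8.1 13.6] lat [-60.7  52.1] 145
t 9.22 pos [0.4681 0.0482 0.0627] yawdeg -10.72 w 0.0233 F [-0.2  0.4 -3.2] q [-0.61  0.41  0.51  2.19 -0.34  0.61 -0.04]
slide mm [ 0.3 -2.2  3.6] | 4.3 rot [-0.011  -0.0003  0.0004]
```

The bar has sprung back to rest. Now the quarter turn: −90° in yaw.

Call:
{"op": "send_rows", "data": {"slide": [[0,-2,0],[0,0,0],[0,0,0],[0,0,0],[0,0,0]], "angular": [[-0.01,0.122,0],[0,0.122,0],[0,0.122,0],[0,0.122,0],[0,0.122,0]], "hand": [0,0,0,0,0]}}

```text
time_s: 9.63
position: [0.4795, 0.0466, 0.0677]
tcp_rot: [-0.267, 0.255, -0.655, 0.66]
force: [0.3, 0.1, -2.4]
gripper_width: 0.0234
```

Call:
{"op": "send_rows", "data": {"slide": [[0,0,0],[0,0,0],[0,0,0],[0,0,0],[0,0,0]], "angular": [[0,0.122,0],[0,0.122,0],[0,0.122,0],[0,0.122,0],[0,0.122,0]], "hand": [0,0,0,0,0]}}

```text
time_s: 10.05
position: [0.4922, 0.0447, 0.0705]
tcp_rot: [-0.059, 0.034, -0.703, 0.708]
force: [-0.4, -0.3, -2.6]
gripper_width: 0.0233
```

```bash
python3 -c "
from h import *
rel()
p=F0-.085*n+.003*py
go(p[0],p[1],.063,-100.7)
"
```

```text
t 10.05 along n -64.2 lat 4.4 z 70.5 mm yaw -82.4 tilt [ 0.035 -0.005] Fn -0.3 [-0.4 -0.3 -2.6] w 0.0233 q7 -1.02
t 10.05 pos [0.4922 0.0447 0.0705] yawdeg -82.42 w 0.0233 F [-0.4 -0.3 -2.6] q [-0.84  0.51  0.86  2.16 -0.61  0.68 -1.02]
slide mm [20.4  6.8 -5.3] | 22.2 rot [-0.0044  0.3191 -0.0357]
```

Call:
{"op": "send_rows", "data": {"slide": [[12,4,-3],[10,3,-2],[0,0,0],[0,0,0]], "angular": [[-0.004,0.12,-0.03],[0,0.12,0],[0,0.08,0],[0,0,0]], "hand": [0,0,0,0]}}

```text
time_s: 10.38
position: [0.4798, 0.0467, 0.0649]
tcp_rot: [0.063, -0.078, -0.701, 0.706]
force: [0.8, -0.4, -2.4]
gripper_width: 0.0233
```

```bash
python3 -c "
from h import *
rel()
p=F0-.085*n+.003*py
go(p[0],p[1],.063,-100.7)
from station import bot
f=bot.grab_frame('side');c=f['color'][130:230,180:320];cv2.imwrite('pics/s7.png',cv2.resize(c,None,fx=5,fy=5,interpolation=cv2.INTER_CUBIC)[:,:,::-1])
"
```

```text
t 10.38 along n -76.8 lat 4.0 z 64.9 mm yaw -101.5 tilt [ 0.02  -0.009] Fn 0.9 [ 0.8 -0.4 -2.4] w 0.0233 q7 -1.27
t 10.38 pos [0.4798 0.0467 0.0649] yawdeg -101.48 w 0.0233 F [ 0.8 -0.4 -2.4] q [-0.91  0.55  0.94  2.18 -0.68  0.71 -1.27]
slide mm [8.2 1.7 1.1] | 8.5 rot [-0.0055 -0.0135 -0.021 ]
```

View pics/s7.png

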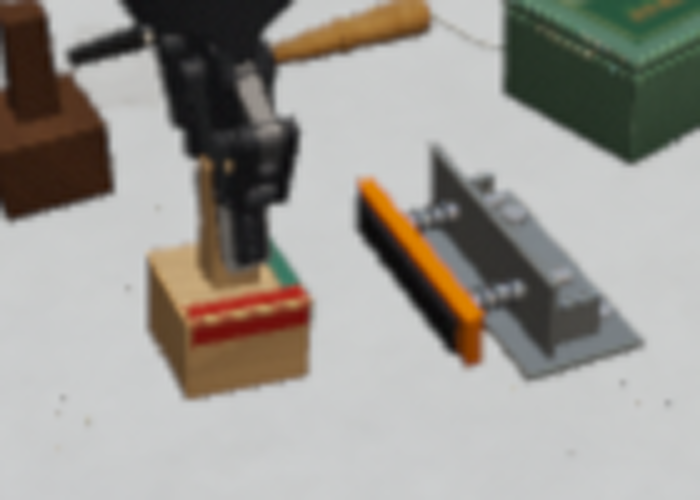

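The green edge now faces the pad (around (285,265) in the crop) and the red faces the camera. I'll measure the block against the bar.

```bash
cat >>h.py <<'E'
def blk(f,amin=-.15,amax=-.012):
    w=cloud(f).reshape(-1,3);d=w-F0
    a,l=d@n,d@py
    m=(w[:,2]>.042)&(w[:,2]<.056)&(a>amin)&(a<amax)&(abs(l)<.055)
    print('block top n',np.percentile(a[m]*1e3,[2,98]).round(1),'lat',np.percentile(l[m]*1e3,[2,98]).round(1),m.sum(),np.median(w[m,2]))
    P=w[m][:,:2].astype(np.float32)*1000;print(cv2.minAreaRect(P))
E
python3 -c "
from h import *
from station import bot
f=bot.grab_frame('side');barfit(f);blk(f);rel()
p=F0-.075*n+.003*py
go(p[0],p[1],.0625,-100.7)
"
```

```text
bar n [ 5.1  8.2 13.5] lat [-61.1  49.8] 145
block top n [-112.9  -53.8] lat [-27.3  30.1] 394 0.05207984418496377
((473.12347412109375, 46.74314498901367), (62.409461975097656, 60.619773864746094), 79.87681579589844)
 t 10.48 along n -77.3 lat 4.1 z 64.9 mm yaw -101.3 tilt [ 0.019 -0.008] Fn 0.1 [ 0.2  0.7 -2.7] w 0.0236 q7 -1.27
t 10.48 pos [0.4793 0.0468 0.0649] yawdeg -101.27 w 0.0236 F [ 0.2  0.7 -2.7] q [-0.91  0.55  0.94  2.18 -0.68  0.71 -1.27]
slide mm [-2.2  2.4  1. ] | 3.5 rot [-0.0048 -0.0099 -0.0199]
```

Call:
{"op": "send_rows", "data": {"slide": [[-15,2,1],[-18,0,0],[-8,0,0],[0,0,0],[0,0,0]], "angular": [[-0.005,-0.01,-0.02],[0,0,0],[0,0,0],[0,0,0],[0,0,0]], "hand": [0,0,0,0,0]}}

```text
time_s: 10.9
position: [0.5237, 0.0377, 0.0637]
tcp_rot: [-0.061, 0.063, 0.705, -0.704]
force: [-0.4, -0.2, -3.4]
gripper_width: 0.0231
```

```bash
python3 -c "
from h import *
from station import bot
f=bot.grab_frame('side');barfit(f);blk(f,-.1,0);rel()
p=F0-.025*n+.003*py
go(p[0],p[1],.0625,-100.7)
"
```

```text
bar n [ 4.9  8.3 13.8] lat [-60.6  53.2] 146
block top n [-68.3  -9.6] lat [-27.9  30.8] 377 0.05175742864616768
((516.753173828125, 38.968505859375), (64.8837661743164, 60.25901412963867), 80.89413452148438)
 t 10.95 along n -32.1 lat 3.3 z 63.7 mm yaw -100.1 tilt [0.003 0.001] Fn 0.2 [ 0.2  0.1 -2.3] w 0.0234 q7 -1.23
t 10.95 pos [0.5236 0.0377 0.0637] yawdeg -100.11 w 0.0234 F [ 0.2  0.1 -2.3] q [-0.82  0.61  0.9   2.08 -0.69  0.78 -1.23]
slide mm [-7.1  1.3  0.3] | 7.2 rot [ 0.0013  0.0103 -0.0024]
```

Call:
{"op": "send_rows", "data": {"slide": [[-7,2,0],[-6,0,0],[0,0,0],[0,0,0]], "angular": [[0,0.01,0],[0,0,0],[0,0,0],[0,0,0]], "hand": [0,0,0,0]}}

```text
time_s: 11.28
position: [0.5343, 0.0359, 0.0611]
tcp_rot: [-0.066, 0.065, 0.705, -0.703]
force: [-1.4, 0.4, -0.8]
gripper_width: 0.0234
```

```bash
python3 -c "
from h import *
from station import bot
f=bot.grab_frame('side');barfit(f);rel()
p=F0-.015*n+.003*py
go(p[0],p[1],.0625,-100.7)
"
```

```text
bar n [ 5.5  9.3 14.3] lat [-60.2  29.7] 119
 t 11.33 along n -21.2 lat 3.6 z 61.1 mm yaw -100.7 tilt [-0.002  0.003] Fn -1.0 [-1.   0.1 -2. ] w 0.0233 q7 -1.24
t 11.33 pos [0.5343 0.0359 0.0611] yawdeg -100.67 w 0.0233 F [-1.   0.1 -2. ] q [-0.8   0.63  0.9   2.05 -0.7   0.8  -1.24]
slide mm [-6.2 -1.4  0.6] | 6.4 rot [0.0022 0.0006 0.0021]
```

In contact: about 0.8 mm of give at 1 N. I need about 9 mm more.

Call:
{"op": "send_rows", "data": {"slide": [[-6,0,0],[-4,0,0],[0,0,0],[0,0,0]], "angular": [[0,0,0],[0,0,0],[0,0,0],[0,0,0]], "hand": [0,0,0,0]}}

```text
time_s: 11.67
position: [0.5376, 0.0353, 0.0614]
tcp_rot: [-0.072, 0.059, 0.707, -0.701]
force: [-1.9, 0.4, -2.3]
gripper_width: 0.0236
```

```bash
python3 -c "
from h import *
from station import bot
f=bot.grab_frame('side');barfit(f);rel()
c=f['color'][140:230,200:320];cv2.imwrite('pics/s8.png',cv2.resize(c,None,fx=6,fy=6,interpolation=cv2.INTER_CUBIC)[:,:,::-1])
"
```

```text
bar n [ 7.9 11.7 16.7] lat [-60.7  29. ] 118
 t 11.72 along n -17.8 lat 3.4 z 61.4 mm yaw -100.6 tilt [-0.018  0.009] Fn -2.0 [-2.   0.5 -0.6] w 0.0234 q7 -1.24
```

View pics/s8.png

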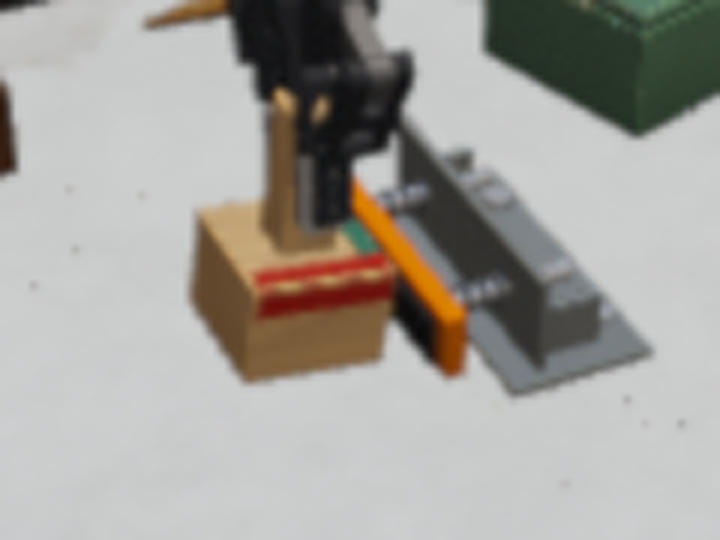

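The green face is flat on the pad, but the bar has given only about 3 mm. I'll advance about 7 mm and correct the slight tilt.

```bash
python3 -c "
from h import *
p=F0-.011*n+.003*py
go(p[0],p[1],.0615,-100.7)
"
```

```text
t 11.72 pos [0.5376 0.0352 0.0614] yawdeg -100.63 w 0.0234 F [-2.   0.5 -0.6] q [-0.79  0.64  0.89  2.03 -0.69  0.83 -1.24]
slide mm [-6.8 -0.2  0.5] | 6.9 rot [0.0055 0.0013 0.019 ]
```

Call:
{"op": "send_rows", "data": {"slide": [[-6,0,0],[-2,0,0],[0,0,0],[0,0,0]], "angular": [[0.005,0,0.019],[0,0,0],[0,0,0],[0,0,0]], "hand": [0,0,0,0]}}

```text
time_s: 12.05
position: [0.5428, 0.0343, 0.0611]
tcp_rot: [-0.067, 0.064, 0.705, -0.704]
force: [-2.3, -0.3, 0.1]
gripper_width: 0.0231
```

```bash
python3 -c "
from h import *
from station import bot
f=bot.grab_frame('side');barfit(f);rel();blk(f,-.07,.012)
p=F0-.011*n+.003*py
go(p[0],p[1],.0615,-100.7)
"
```

```text
bar n [13.5 17.1 22.1] lat [-59.9  26. ] 114
 t 12.1 along n -12.6 lat 3.5 z 61.1 mm yaw -100.6 tilt [-0.005  0.002] Fn -2.1 [-2.1  0.2  0.2] w 0.0234 q7 -1.24
block top n [-49.9   8.3] lat [-27.6  29.3] 353 0.05006792874496103
((535.1344604492188, 34.043270111083984), (62.43992614746094, 60.496482849121094), 79.19038391113281)
t 12.1 pos [0.5428 0.0343 0.0611] yawdeg -100.6 w 0.0234 F [-2.1  0.2  0.2] q [-0.79  0.64  0.89  2.03 -0.7   0.81 -1.24]
slide mm [-1.6 -0.4  0.5] | 1.7 rot [0.0011 0.0018 0.0052]
```

Call:
{"op": "send_rows", "data": {"slide": [[-2,0,0],[0,0,0],[0,0,0]], "angular": [[0,0,0.005],[0,0,0],[0,0,0]], "hand": [0,0,0]}}

```text
time_s: 12.35
position: [0.5429, 0.0342, 0.0611]
tcp_rot: [-0.067, 0.064, 0.705, -0.703]
force: [-1.8, 0.9, 0.1]
gripper_width: 0.023
```

```bash
python3 -c "
from h import *
from station import bot
f=bot.grab_frame('side');barfit(f);rel();blk(f,-.07,.012)
"
```

```text
bar n [13.7 17.2 22.6] lat [-60.2  25.4] 119
 t 12.4 along n -12.4 lat 3.5 z 61.1 mm yaw -100.6 tilt [-0.004  0.003] Fn -3.1 [-3.1  0.3  1.3] w 0.0232 q7 -1.23
block top n [-49.6   7.8] lat [-27.7  29.8] 358 0.0498595794664694
((534.7369384765625, 33.61564254760742), (61.09311294555664, 60.51322555541992), 80.10986328125)
```

The green side has pressed the bar in about 8.8 mm. I'll draw back to about 100 mm from the face and check the level.

Call:
{"op": "send_rows", "data": {"slide": [[25,0,0],[30,0,0],[25,0,0],[5,0,0],[0,0,0]], "angular": [[0,0,0],[0,0,0],[0,0,0],[0,0,0],[0,0,0]], "hand": [0,0,0,0,0]}}

```text
time_s: 12.82
position: [0.4635, 0.0489, 0.0611]
tcp_rot: [0.061, -0.07, -0.703, 0.705]
force: [0.1, -0.3, -2.3]
gripper_width: 0.0231
```

```bash
python3 -c "
from h import *
from station import bot
f=bot.grab_frame('side');barfit(f);rel();blk(f,-.17,-.012)
p=F0-.09*n+.003*py
go(p[0],p[1],.060,-100.7)
"
```

```text
bar n [ 5.   8.  13.4] lat [-60.2  50.4] 148
 t 12.87 along n -92.9 lat 3.1 z 61.1 mm yaw -100.6 tilt [ 0.011 -0.003] Fn -0.3 [-0.2  0.1 -1.5] w 0.0235 q7 -1.26
block top n [-129.8  -70.9] lat [-27.9  28.9] 382 0.050048601710873025
((456.88775634765625, 48.948760986328125), (61.38865661621094, 61.75038528442383), 78.55781555175781)
t 12.87 pos [0.4638 0.0488 0.0611] yawdeg -100.61 w 0.0235 F [-0.2  0.1 -1.5] q [-0.92  0.53  0.94  2.22 -0.68  0.7  -1.26]
slide mm [-2.8  1.2  0.1] | 3.1 rot [-0.0013  0.0016 -0.0119]
```

Call:
{"op": "send_rows", "data": {"slide": [[0,2,0],[0,1,0],[0,0,0],[0,0,0]], "angular": [[0,0,-0.012],[0,0,0],[0,0,0],[0,0,0]], "hand": [0,0,0,0]}}

```text
time_s: 13.2
position: [0.469, 0.0475, 0.0619]
tcp_rot: [-0.065, 0.066, 0.705, -0.703]
force: [1.2, 0.9, -2.2]
gripper_width: 0.0235
```

```bash
python3 -c "
from h import *
from station import bot
f=bot.grab_frame('side');rel();blk(f,-.17,-.012);rel();
p=F0-.09*n+.003*py
go(p[0],p[1],.058,-100.7)
"
```

```text
t 13.25 along n -87.3 lat 2.8 z 61.9 mm yaw -100.6 tilt [0.002 0.002] Fn 0.3 [ 0.4  0.5 -1.6] w 0.0235 q7 -1.26
block top n [-124.5  -66.3] lat [-28.   29.1] 398 0.05078467845841067
((461.8685607910156, 48.34323501586914), (62.51295471191406, 61.86497497558594), 77.13626098632812)
 t 13.25 along n -87.3 lat 2.8 z 61.9 mm yaw -100.6 tilt [0.002 0.002] Fn 0.3 [ 0.4  0.5 -1.6] w 0.0235 q7 -1.26
t 13.25 pos [0.4692 0.0475 0.0619] yawdeg -100.64 w 0.0235 F [ 0.4  0.5 -1.6] q [-0.9   0.54  0.93  2.2  -0.68  0.72 -1.26]
slide mm [ 2.7  3.9 -0.2] | 4.8 rot [ 0.0021  0.001  -0.0017]
```

Call:
{"op": "send_rows", "data": {"slide": [[0,3,0],[0,3,0],[0,0,0],[0,0,0]], "angular": [[0,0,0],[0,0,0],[0,0,0],[0,0,0]], "hand": [0,0,0,0]}}

```text
time_s: 13.58
position: [0.473, 0.0462, 0.0624]
tcp_rot: [-0.066, 0.066, 0.708, -0.7]
force: [0.0, 0.1, -2.2]
gripper_width: 0.0237
```

```bash
python3 -c "
from h import *
from station import bot
f=bot.grab_frame('side');rel();blk(f,-.17,-.012);rel();
p=F0-.09*n+.003*py
go(p[0],p[1],.056,-100.7)
"
```

```text
t 13.63 along n -83.3 lat 2.3 z 62.3 mm yaw -100.7 tilt [0.002 0.01 ] Fn 0.0 [ 0.1  0.6 -3. ] w 0.0231 q7 -1.25
block top n [-120.4  -62. ] lat [-28.2  29.3] 396 0.05097590494815754
((465.5612487792969, 47.07288360595703), (62.772239685058594, 60.486549377441406), 78.58259582519531)
 t 13.63 along n -83.3 lat 2.3 z 62.3 mm yaw -100.7 tilt [0.002 0.01 ] Fn 0.0 [ 0.1  0.6 -3. ] w 0.0231 q7 -1.25
t 13.63 pos [0.4731 0.0462 0.0623] yawdeg -100.71 w 0.0231 F [ 0.1  0.6 -3. ] q [-0.89  0.54  0.92  2.19 -0.69  0.73 -1.25]
slide mm [ 6.7  6.3 -0.7] | 9.2 rot [ 0.0104 -0.0002  0.0003]
```

Call:
{"op": "send_rows", "data": {"slide": [[6,6,0],[3,5,0],[0,0,0]], "angular": [[0.01,0,0],[0,0,0],[0,0,0]], "hand": [0,0,0]}}

```text
time_s: 13.88
position: [0.4739, 0.0459, 0.0619]
tcp_rot: [-0.062, 0.071, 0.708, -0.7]
force: [-0.6, 0.4, -2.1]
gripper_width: 0.0233
```

```bash
python3 -c "
from h import *
from station import bot
f=bot.grab_frame('side');rel();blk(f,-.17,-.012);rel();
p=F0-.09*n+.003*py
go(p[0],p[1],.057,-100.7)
"
```

```text
t 13.93 along n -81.8 lat 2.2 z 61.7 mm yaw -100.9 tilt [0.015 0.009] Fn 0.6 [ 0.6 -0.3 -1.2] w 0.0235 q7 -1.24
block top n [-118.8  -60.6] lat [-28.8  28.5] 382 0.050507271288703255
((466.9363098144531, 45.81464385986328), (62.23282241821289, 60.989627838134766), 78.97230529785156)
 t 13.93 along n -81.8 lat 2.2 z 61.7 mm yaw -100.9 tilt [0.015 0.009] Fn 0.6 [ 0.6 -0.3 -1.2] w 0.0235 q7 -1.24
t 13.93 pos [0.4746 0.0458 0.0617] yawdeg -100.86 w 0.0235 F [ 0.6 -0.3 -1.2] q [-0.89  0.54  0.92  2.2  -0.7   0.71 -1.24]
slide mm [ 8.3  4.6 -0.8] | 9.5 rot [ 0.0112 -0.0028 -0.0134]
```

Call:
{"op": "send_rows", "data": {"slide": [[4,5,0],[4,5,0],[2,5,0],[0,4,0]], "angular": [[0.011,0,-0.013],[0,0,0],[0,0,0],[0,0,0]], "hand": [0,0,0,0]}}

```text
time_s: 14.27
position: [0.4746, 0.0455, 0.0601]
tcp_rot: [-0.065, 0.07, 0.711, -0.697]
force: [-18.9, 1.8, 61.4]
gripper_width: 0.0231
```

```bash
python3 -c "
from h import *
from station import bot
f=bot.grab_frame('side');rel();blk(f,-.17,-.012);rel();
p=F0-.09*n+.003*py
go(p[0],p[1],.057,-100.7)
"
```

```text
t 14.32 along n -81.7 lat 1.8 z 60.0 mm yaw -101.0 tilt [0.009 0.02 ] Fn -18.9 [-18.6   3.1  69.7] w 0.0233 q7 -1.23
block top n [-118.2  -60.1] lat [-29.1  28.5] 376 0.04962689938412487
((467.56573486328125, 44.790374755859375), (61.57023239135742, 60.476444244384766), 79.59004211425781)
 t 14.32 along n -81.7 lat 1.8 z 60.0 mm yaw -101.0 tilt [0.009 0.02 ] Fn -18.9 [-18.6   3.1  69.7] w 0.0233 q7 -1.23
t 14.32 pos [0.4745 0.0455 0.06  ] yawdeg -101.04 w 0.0233 F [-18.6   3.1  69.7] q [-0.87  0.54  0.91  2.19 -0.71  0.72 -1.23]
slide mm [ 8.3  3.  -1.1] | 8.9 rot [ 0.0213 -0.006  -0.0052]
```

The marker is on the worktop and pressing at 70 N, which is under the limit but more than I want. I'll ease up.

Call:
{"op": "send_rows", "data": {"slide": [[0,-1,0]], "angular": [[0,0,0]], "hand": [0]}}

```text
time_s: 14.4
position: [0.4748, 0.0453, 0.0622]
tcp_rot: [-0.065, 0.071, 0.712, -0.696]
force: [-0.0, -0.3, -3.0]
gripper_width: 0.0233
```

```bash
python3 -c "
from h import *
from station import bot
rel();go(.4745,.0455,.0615,-100.7)
"
```

```text
t 14.4 along n -81.4 lat 1.7 z 62.2 mm yaw -101.1 tilt [0.01  0.021] Fn 0.0 [-0.  -0.3 -3. ] w 0.0233 q7 -1.23
t 14.4 pos [0.4748 0.0453 0.0622] yawdeg -101.07 w 0.0233 F [-0.  -0.3 -3. ] q [-0.87  0.54  0.92  2.19 -0.7   0.72 -1.23]
slide mm [ 0.4  0.7 -0.1] | 0.8 rot [ 0.0229 -0.0064 -0.0055]
```

Call:
{"op": "send_rows", "data": {"slide": [[0,1,0],[0,0,0],[0,0,0]], "angular": [[0.025,-0.005,-0.006],[0.003,0,0],[0,0,0]], "hand": [0,0,0]}}

```text
time_s: 14.65
position: [0.475, 0.0454, 0.0605]
tcp_rot: [0.067, -0.066, -0.701, 0.707]
force: [-4.3, -2.4, 17.4]
gripper_width: 0.024
```

```bash
python3 -c "
from h import *
from station import bot
rel();go(.4745,.0455,.0612,-100.7);f=bot.grab_frame('side');blk(f,-.17,-.012)
"
```

```text
t 14.65 along n -81.3 lat 1.8 z 60.5 mm yaw -100.7 tilt [-0.002 -0.008] Fn -3.8 [-4.3 -2.4 17.4] w 0.024 q7 -1.26
t 14.65 pos [0.475  0.0454 0.0605] yawdeg -100.74 w 0.024 F [-4.3 -2.4 17.4] q [-0.9   0.56  0.93  2.18 -0.68  0.73 -1.26]
slide mm [ 0.5 -0.7 -0. ] | 0.9 rot [-0.0085 -0.0007  0.0006]
block top n [-117.8  -59.4] lat [-29.2  28.8] 380 0.049709892973240806
((468.12677001953125, 45.977195739746094), (62.677528381347656, 61.765037536621094), 77.164794921875)
```

```bash
python3 -c "
from h import *
from station import bot
f=bot.grab_frame('side');w=cloud(f).reshape(-1,3);d=w-F0;a,l=d@n,d@py
m=(w[:,2]>.042)&(w[:,2]<.056)&(a>-.125)&(a<-.055)&(abs(l)<.035)
A=np.c_[w[m,0]-.468,w[m,1]-.046,np.ones(m.sum())];print(np.linalg.lstsq(A,w[m,2],rcond=None)[0])
m=(w[:,2]>-.015)&(w[:,2]<.012)&(a>-.17)&(a<-.05)&(l<-.045)&(l>-.12);print('table',np.median(w[m,2]),m.sum())
m=(w[:,2]>-.02)&(w[:,2]<.012)&(np.hypot(w[:,0]-.4835,w[:,1]+.243)<.07);print('table start',np.median(w[m,2]))
c=f['color'][140:230,190:310];cv2.imwrite('pics/s9.png',cv2.resize(c,None,fx=6,fy=6,interpolation=cv2.INTER_CUBIC)[:,:,::-1])
"
```

```text
[-0.04634143  0.04196947  0.04935959]
table 0.0009900407081050028 1318
table start 0.0009017614241648127
```

View pics/s9.png

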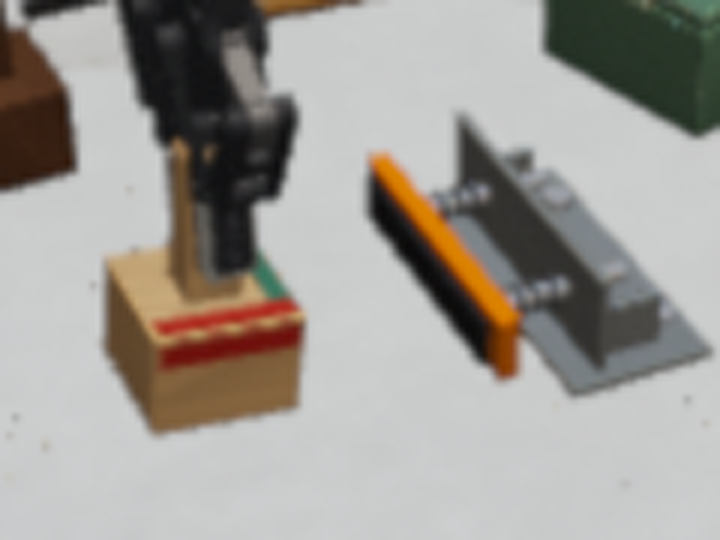

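The marker is about 3.5° tilted within the grip with its front edge on the worktop. It's about 50 mm clear of the pad, so releasing will let it settle flat.

Call:
{"op": "send_rows", "data": {"slide": [[0,0,0],[0,0,0],[0,0,0],[0,0,0],[0,0,0]], "angular": [[0,0,0],[0,0,0],[0,0,0],[0,0,0],[0,0,0]], "hand": [0.5,0.8,1,1,1]}}

```text
time_s: 15.17
position: [0.4738, 0.0463, 0.0574]
tcp_rot: [0.067, -0.063, -0.699, 0.709]
force: [-0.5, -0.6, 0.1]
gripper_width: 0.0818
```

Call:
{"op": "send_rows", "data": {"slide": [[0,0,0],[0,0,0],[0,0,0],[0,0,0]], "angular": [[0,0,0],[0,0,0],[0,0,0],[0,0,0]], "hand": [1,1,1,1]}}

```text
time_s: 15.5
position: [0.4735, 0.0464, 0.0569]
tcp_rot: [0.067, -0.063, -0.699, 0.709]
force: [-0.2, 0.4, 0.2]
gripper_width: 0.0858
```

```bash
python3 -c "
from h import *
from station import bot
rel();f=bot.grab_frame('side');blk(f,-.17,-.012)
c=f['color'][110:230,170:330];cv2.imwrite('pics/s10.png',cv2.resize(c,None,fx=5,fy=5,interpolation=cv2.INTER_CUBIC)[:,:,::-1])
"
```

```text
t 15.5 along n -82.9 lat 2.6 z 56.9 mm yaw -100.5 tilt [-0.007 -0.013] Fn -0.2 [-0.2  0.4  0.2] w 0.0858 q7 -1.26
block top n [-122.3  -65.6] lat [-29.7  27.8] 309 0.0458855629340615
((463.24139404296875, 46.68342208862305), (62.883209228515625, 60.712581634521484), 80.50477600097656)
```

View pics/s10.png

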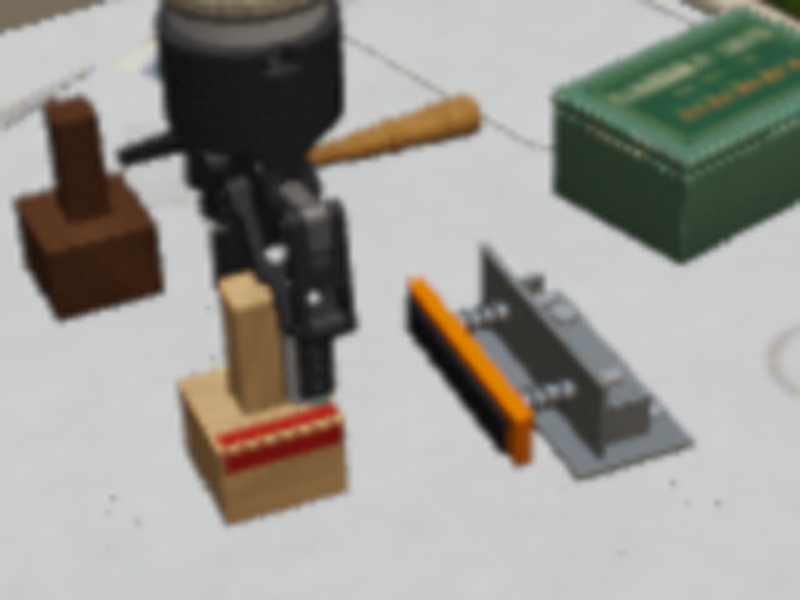

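The marker is upright and flat with the fingers clear of the post. Now straight up.

Call:
{"op": "send_rows", "data": {"slide": [[0,-20,0],[0,-30,0],[0,-35,0],[0,-35,0],[0,-20,0]], "angular": [[0,0,0],[0,0,0],[0,0,0],[0,0,0],[0,0,0]], "hand": [1,1,1,1,1]}}

```text
time_s: 15.97
position: [0.4708, 0.0468, 0.1978]
tcp_rot: [0.073, -0.06, -0.697, 0.711]
force: [1.1, 0.2, -0.0]
gripper_width: 0.0851
```

Call:
{"op": "send_rows", "data": {"slide": [[0,-20,0],[0,-10,0],[0,0,0],[0,0,0],[0,0,0]], "angular": [[0,0,0],[0,0,0],[0,0,0],[0,0,0],[0,0,0]], "hand": [1,1,1,1,1]}}

```text
time_s: 16.38
position: [0.4736, 0.0473, 0.2332]
tcp_rot: [0.07, -0.062, -0.699, 0.709]
force: [-0.3, 0.9, 0.0]
gripper_width: 0.0851
```

```bash
python3 -c "
from h import *
from station import bot
rel();f=bot.grab_frame('side');blk(f,-.17,-.012);barfit(f)
w=cloud(f).reshape(-1,3)
near=np.hypot(w[:,0]-.479,w[:,1]-.245)<.06
P=w[near&(w[:,2]>.038)&(w[:,2]<.052)];print('plain',cv2.minAreaRect(P[:,:2].astype(np.float32)*1000))
d=w-F0;a,l=d@n,d@py
m=(w[:,2]>.042)&(w[:,2]<.056)&(a>-.125)&(a<-.055)&(abs(l)<.035)
A=np.c_[w[m,0]-.465,w[m,1]-.046,np.ones(m.sum())];print(np.linalg.lstsq(A,w[m,2],rcond=None)[0])
cv2.imwrite('pics/s11.png',f['color'][:,:,::-1])
"
```

```text
t 16.38 along n -83.0 lat 3.5 z 233.2 mm yaw -100.7 tilt [-0.012 -0.012] Fn -0.5 [-0.3  0.9  0. ] w 0.0851 q7 -1.59
block top n [-122.6  -64.1] lat [-29.8  28.4] 376 0.04613284163364267
((462.98211669921875, 45.56058883666992), (61.229434967041016, 60.259674072265625), 79.68982696533203)
bar n [ 5.   8.  13.8] lat [-60.3  50.6] 149
plain ((472.6473083496094, 237.30178833007812), (65.12628173828125, 60.14561080932617), 81.42103576660156)
[0.00990519 0.00564244 0.04649653]
```

View pics/s11.png

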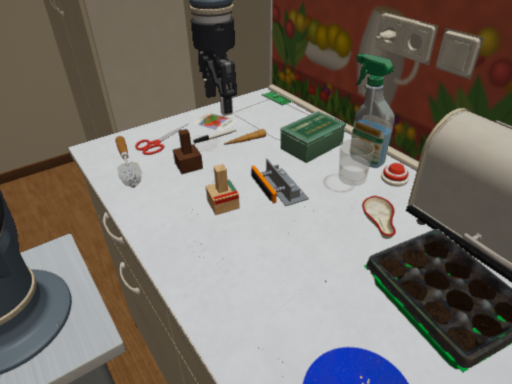

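The marker stands upright at (222,190), in front of the sprung-out bar. The dark marker hasn't moved and the gripper is well clear. Handing in.

```bash
python3 -c "
from station import bot
print(bot.sign_off())"
```

```text
the job is handed in; nothing more can be done
None
```

I stamped the tray marker red side first, then green, set it down in front of the bar and handed the job in at about 16.5 s. No verdict came back.

| Press | Bar gave (from images) | Wrist force | Flat on the pad | Off-centre |
|---|---|---|---|---|
| Red | about 9 mm | about 3 N | within a few degrees | about 5 mm or less |
| Green | about 8.8 mm | about 2–3 N | within a few degrees | about 5 mm or less |

- **Between presses:** the bar sprung back to rest, both after red and after green.
- **Marker at the end:** it stands flat (slope under 1°) and released. Its centre is about 95 mm before the pad face and within a few mm of the pad's middle.
- **Bar and dark marker:** the bar is at rest. The side camera puts the dark marker within 2 mm of where it started.
- **Robot:** the gripper is open and about 0.23 m above the worktop, touching nothing.

**What did not go cleanly:**
- **Pushed down too hard:** small downward moves were followed poorly. While setting down I briefly pressed the marker onto the worktop with about 70 N at the wrist. That is under the 120 N limit, and I eased off at once.
- **Tilt in the grip:** after that push I measured the marker about 3.5° off upright. I don't know when this started, but it settled flat once released.
- **Approach:** on the way to the bar the marker overshot close to the pad and may have brushed it while still raised.
- **Cameras:** the two differed by about 3–5 mm sideways, so I set the press depth from how far the bar moved in the side view.

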